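# Lay a tall bottle box down in the finishing cradle and bed it on the stop

## Task

Topple the tall wooden bottle box over onto its side, so that it lies along the rails of the cradle with its head towards the end stop. Then slide it from its foot up to the stop and press it on the sprung stop plate with a steady 10 N or so, over and above the drag of sliding, for a full second; then draw away slowly and leave it lying there, still touching the plate. Go gently: never push the box or the stop with more than 25 N, and leave the bowl, the lid and the jar where they are.

Things in the scene. Friction and masses are not known exactly. Their poses are not given: they have to be found in the camera images.
- cradle: Fixed plywood cradle on the table, bed 520 x 150 mm and 12 mm thick. Origin: centre of the underside. Its x axis runs along the rails, from the open end where the box stands towards the end stop; z up. Two wooden rails, 500 mm long, 22 mm wide, tops 40 mm above the table, leave a 98 mm wide channel centred on the x axis, open at the -x end.
- stop: End stop fixed on the bed between the rails: dark block 30 x 94 x 70 mm, two bolt heads on top. Origin: at bed level, middle of its face towards the box; axes as the cradle's. Two screws hold a steel plate 80 x 64 mm tall before it, its front face 14 to 38 mm from the origin towards the box: this differs each time and is not measured. Stiff springs (about 8 N/mm) let it give.
- bottle_box: Tall closed wooden box, 90 x 90 mm, 220 mm tall, 0.4 to 0.75 kg, balance point at mid-height, dark plinth at the foot, dark lid line near the head. It starts upright on the bed between the rails with 4 mm play on each side; too wide to grasp. Origin: centre of its foot; z from foot to head. Pushed high up it tips about its far lower edge and goes over by itself past 0.39 rad.
- box_foot (a point): Centre of the bottle box's foot face (90 x 90 mm). Sliding the lying box takes roughly 2 to 5.5 N.
- box_head (a point): Centre of the bottle box's head face (90 x 90 mm), 220 mm from the foot. Once toppled, the head lies about 20 to 110 mm short of the stop plate.
- bowl: Bystander: turned wooden bowl, 110 mm across, 45 mm high, beside the cradle. Origin: centre of its underside.
- round_lid: Bystander: round wooden lid, 96 mm across, 16 mm thick, beside the cradle. Origin: centre of its underside.
- jar: Bystander: amber glass jar with a steel lid, 60 mm across, 75 mm high, beside the cradle. Origin: centre of its underside.

How it is judged:
By the outcome, as a careful person would: the job done as asked, in the order asked, and still so for the second after the job is handed in, with the robot touching nothing.
It also fails if it takes over 64 s, if anything falls off the work surface, if the arm or the gripper's body presses on something with over 40 N, if the wrist force passes 120 N, or if a joint passes its speed limit or range.

## Robot

A 6-joint arm with a two-finger parallel gripper is mounted at the origin on the work surface. World frame = base frame: x ahead of the robot, y to its left, z up, the work surface at z = 0. Lengths are in mm, angles in rad, forces in N, time in s.
With the tool pointing down it reaches from about 325 to 900 mm from the base axis. Payload 6.1 kg.
Tool frame: the origin (TCP) lies midway between the tips of the shut fingers; the grasp point (between the pads) lies 19 mm behind it (hold_point_z is the distance from the TCP to the grasp point, in mm); z points along the fingers, y is the line along which they close (so a half turn about z gives the same grasp; the last joint's range is limited). The gripper opens to 87 mm and grips with 3 to 60 N. Pads are 19 mm wide; open, the fingers measure 117 mm over their backs; the gripper's body (75 mm by 190 mm) begins 51 mm behind the grasp point.
Start: joints at [-1.405, 0.22, 1.526, -0, 1.395, -0.126], TCP at [179.791, -598.574, 222.538] pointing down, gripper open.
Joint ranges: [-2.98, 2.98], [-0.91, 2.08], [0.09, 2.57], [-1.24, 4.39], [0.2, 2.65], [-2.68, 2.68]. Speed limits (rad/s): [2.57, 2.57, 3.01, 3.14, 3.14, 3.14].

## Interface

Orientations are given as a 3x3 rotation matrix whose columns are the frame's x, y, z axes.
In Python, from cell import observe, get_image, get_calibration, finish_job, regions_of, hold_point_z gives the robot as it stands.
- The arm moves only by the shell command python3 -m jog 'ROWS'. ROWS is JSON, a list of rows, each a list of 3 entries, a list of its own where there are three numbers: the shift along the tool's x, y, z in mm, then the turn about the tool's z in degrees, then the closure, from -1 (fully open) to 1 (shut), so that 0 is half open. In form: [[[x, y, z], roll, gripper], ...]. A call has 1 to 20 rows; each row is the pose to reach, as a shift and turn from the pose commanded when the call began, along the tool's axes at that moment; what a row does not reach only later rows make up. A row lasts 1/10 s, in which the tool goes at most 50 mm and 8.59 degrees, less where a joint would pass 70% of its speed; a pose out of reach is approached as far as the arm can. A call with a gripper value outside its range is refused whole. The fingers move at their own pace and stop on an object; the grip force is fixed at half the most. Time passes only in rows, so rows that repeat a pose let the fingers close. It gives the time, the measured TCP pose, the force, the opening and the grip force at its end, in the units of the state.
- observe(): the state, without advancing time (a new reading comes with each control period).
- get_image(name): name is "scene" or "side" or "wrist"; returns (picture, depth): 420x560x3 uint8, red, green, blue; 420x560 float32, mm along the optical axis (not along the pixel's ray), 0 where there is no reading.
- get_calibration(name): a dict with "vertical_fov" (degrees; the focal length in pixels is half the picture's height over the tangent of half this angle, whatever the lens; pixels are square), "cx", "cy" (the principal point, pixels), "rvec" (rotation vector, rad) and "tvec" (3), from world to camera coordinates, as OpenCV has them. Camera axes: x right, y down, z forward; pixel columns grow to the right and rows downward; lengths in mm; the calibration is good to about 2 mm. A picture is of the moment at which its call begins: read the wrist's pose just before it. get_calibration takes no time and is no camera call; for the wrist camera it gives the pose at the moment of the call.
- finish_job(): hands the job in; it is judged then, once.
Trained networks look in the newest picture that a camera, given by its name, has taken for a name from the list of things; names that differ only in an ending like _2 or _b are one class to them, and where a whole thing is asked for, a point or a joint stands for the part that bears it (a point fixed in the world has none). Each returns a list of dicts, best first, with "p" (0 to 1); they miss things now and then, are a little off and sometimes report something else, mostly with a low value. They report only what shows in the picture. A call takes as long as a camera call.
- regions_of(label, camera): "mask" (420x560 bool, what is visible of it) and "position" ([column, row] in pixels, amid what is visible of it).
The state is a dict: "clock": time; "joint_positions": joint angles; "dq": joint speeds; "joint_efforts": joint torques, N m; "position": TCP position; "tcp_rot": TCP orientation; "wrist_force": force on the tool from outside, world axes, zero at the start; "moment": the same for the moment, N m; "finger_gap": finger opening in mm; "finger_force": force on a finger pad.
Only numpy, scipy, OpenCV 4.12 (cv2) and the standard library are available. Lean on these libraries where they do the work, as an engineer would, in place of code of your own. Each camera call takes 0.05 s, during which the arm holds its last target. There are 200 camera calls.

## Working session

There is one attempt and no reset: what is moved stays moved. The work goes in short steps, Python scripts to look and compute and a shell command to move; the robot and the scene stay as the last step left them, time stands still between calls to the robot, and variables do not carry over. Pictures are saved under pics/ and viewed, at most 10 in all, crops included, and the job is handed in when it is done.

```bash
mkdir -p pics
cat > h.py <<'E'
import numpy as np,cv2
from cell import *
def cal(n):
    c=get_calibration(n);f=210/np.tan(np.radians(c["vertical_fov"])/2)
    R=cv2.Rodrigues(np.array(c["rvec"],float))[0];return f,c["cx"],c["cy"],R,np.array(c["tvec"],float).ravel()
def cloud(n,d):
    f,cx,cy,R,t=cal(n);v,u=np.mgrid[0:420,0:560]
    P=np.stack([(u-cx)*d/f,(v-cy)*d/f,d],-1)
    return (P-t)@R
E
python3 - <<'E'
from h import *
o=observe();print(o["clock"],o["position"],np.round(o["tcp_rot"],3).tolist(),o["wrist_force"])
ims=[]
for n in("scene","side"):
    p,d=get_image(n);ims.append(p);W=cloud(n,d)
    for l in("bottle_box","stop","cradle","bowl","round_lid","jar"):
        for r in regions_of(l,n)[:1]:
            m=r["mask"]&(d>0);Q=W[m]
            print(n,l,round(r["p"],2),np.round(r["position"]),m.sum(),np.round(np.percentile(Q,[2,50,98],axis=0)).tolist())
cv2.imwrite("pics/a.png",cv2.resize(np.vstack(ims),(560,840))[:, :, ::-1][:420]); cv2.imwrite("pics/b.png",ims[1][:,:,::-1])
E
```

```text
0.0 [ 179.6967242  -597.95215689  221.43522444] [[0.958, 0.288, -0.0], [0.288, -0.958, 0.002], [0.0, -0.002, -1.0]] [0.35591442 0.12385978 0.18752171]
scene bottle_box 0.65 [140. 258.] 8718 [[523.0, -226.0, 36.0], [597.0, -182.0, 192.0], [616.0, -123.0, 234.0]]
scene stop 0.58 [272. 162.] 1444 [[416.0, 168.0, 19.0], [468.0, 190.0, 70.0], [501.0, 231.0, 95.0]]
scene cradle 0.68 [212. 238.] 12599 [[415.0, -259.0, 5.0], [534.0, -22.0, 15.0], [645.0, 217.0, 43.0]]
scene bowl 0.93 [288. 253.] 2124 [[603.0, 11.0, 4.0], [641.0, 70.0, 23.0], [702.0, 109.0, 47.0]]
scene round_lid 0.93 [240. 328.] 2281 [[660.0, -140.0, 7.0], [705.0, -98.0, 17.0], [747.0, -54.0, 19.0]]
scene jar 0.83 [329. 199.] 1074 [[594.0, 184.0, 1.0], [630.0, 200.0, 54.0], [649.0, 236.0, 78.0]]
side bottle_box 0.75 [168. 272.] 7995 [[518.0, -229.0, 17.0], [591.0, -204.0, 168.0], [616.0, -124.0, 232.0]]
side stop 0.67 [251. 193.] 1078 [[417.0, 166.0, 18.0], [468.0, 185.0, 65.0], [502.0, 227.0, 92.0]]
side cradle 0.88 [217. 269.] 8085 [[416.0, -266.0, 3.0], [546.0, -33.0, 12.0], [646.0, 206.0, 40.0]]
side bowl 0.89 [285. 254.] 1470 [[603.0, 7.0, 2.0], [643.0, 74.0, 24.0], [702.0, 108.0, 44.0]]
side round_lid 0.59 [258. 319.] 1665 [[660.0, -144.0, 5.0], [706.0, -104.0, 14.0], [747.0, -58.0, 17.0]]
side jar 0.46 [284. 252.] 1394 [[603.0, 6.0, 3.0], [642.0, 74.0, 24.0], [701.0, 107.0, 44.0]]
```

View pics/a.png

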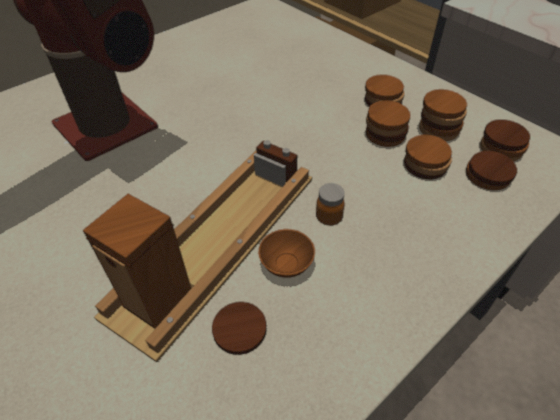

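View pics/b.png

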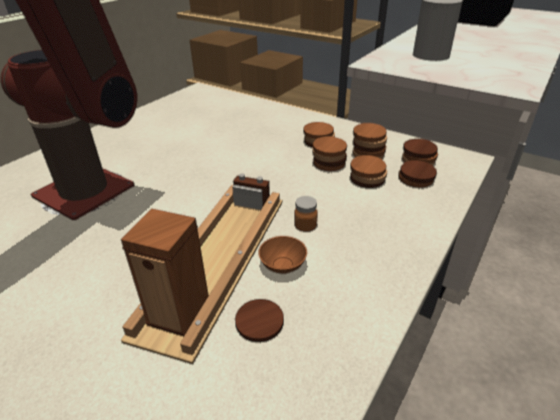

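The scene view shows the upright box around (140,258) and the channel running up to the stop at (272,162). The side view agrees. Next I'll fit the cradle axis and the box's near face.

Run:
```python
from h import *
B=[];T=[];S=[]
for n in("scene","side"):
    p,d=get_image(n);W=cloud(n,d)
    c=W[regions_of("cradle",n)[0]["mask"]&(d>0)];B.append(c[(c[:,2]<48)])
    b=W[regions_of("bottle_box",n)[0]["mask"]&(d>0)];T.append(b[(b[:,2]>226)&(b[:,2]<240)]);
    s=W[regions_of("stop",n)[0]["mask"]&(d>0)];S.append(s)
B=np.vstack(B)
r=cv2.minAreaRect(B[:,:2].astype(np.float32));print("cradle",r)
# keep points with many neighbours: use percentiles along axes
for t in T: print("top",len(t),cv2.minAreaRect(t[:,:2].astype(np.float32)),np.median(t[:,2]))
C=cv2.boxPoints(r);e=[C[1]-C[0],C[2]-C[1]];e=max(e,key=np.linalg.norm);e/=np.linalg.norm(e);e*=np.sign(e[1])
nrm=np.array([-e[1],e[0]]);c0=np.array(r[0]);print("axis",e,np.arctan2(e[1],e[0]))
for nm,L in(("cr",[B]),("top",T),("stop",S)):
    for q in L:
        q2=q[:,:2]-c0;print(nm,np.round(np.percentile(q2@e,[0.5,2,50,98,99.5]),1),np.round(np.percentile(q2@nrm,[.5,2,50,98,99.5]),1))
R=observe()["tcp_rot"];print(R[:2,0]@e,R[:2,1]@e,(observe()["position"][:2]-c0)@np.c_[e,nrm])
```

```text
cradle ((498.661376953125, -0.18072509765625), (179.41757202148438, 548.751708984375), 15.55848217010498)
top 3063 ((562.682373046875, -173.61776733398438), (92.62889099121094, 90.54652404785156), 15.071751594543457) 232.54069276721503
top 1965 ((562.4010620117188, -175.7756805419922), (91.68830871582031, 92.56524658203125), 14.549531936645508) 230.6769004216319
axis [-0.2682218  0.9633571] 1.8423431
cr [-272.4 -270.2  -33.9  201.4  228.5] [-88.5 -87.8 -33.2  53.9  57.9]
top [-229.3 -228.5 -188.4 -142.2 -140.5] [-60.3 -59.7 -19.3  27.4  29.3]
top [-231.2 -230.4 -191.5 -143.9 -141.8] [-59.7 -59.  -17.5  28.1  29.9]
stop [178.7 179.2 198.3 224.8 227. ] [-60.2 -59.6 -21.4  27.2  31.2]
stop [175.5 176.2 182.7 224.3 346.3] [-61.2 -59.6 -19.3  27.2  31.4]
0.020257037190408413 -0.9997947112949158 [-490.96233603  467.67327222]
```

```bash
python3 -m jog '[[[15,-5,0],-3,1],[[45,-17,0],-9,1],[[85,-31,0],-16,1],[[125,-46,0],-24,1],[[165,-61,0],-32,1],[[205,-76,0],-40,1],[[245,-91,0],-48,1],[[285,-105,0],-56,1],[[325,-120,0],-64,1],[[365,-135,0],-72,1],[[405,-150,8],-80,1],[[440,-163,16],-85,1],[[470,-174,24],-88.8,1],[[486.6,-180,31],-88.8,1],[[486.6,-180,31],-88.8,1],[[486.6,-180,31],-88.8,1]]'
cat >> h.py <<'E'
c0=np.array([498.66,-.18]);e=np.array([-.2682,.9634]);nr=np.array([-e[1],e[0]])
def st():
    o=observe();R=np.array(o["tcp_rot"]);q=np.array(o["position"]);F=np.array(o["wrist_force"])
    print("t",o["clock"],"e,n",np.round((q[:2]-c0)@np.c_[e,nr],2),"z",round(q[2],1),"x.e",np.round([R[:2,0]@e,R[:2,1]@e,R[2,2]],4),"Fe,Fn",np.round(F[:2]@np.c_[e,nr],2),"Fz",round(F[2],2))
E
python3 -c "from h import *;st()"
```

```text
clock: 2.7
position: [593.6, -286.1, 191.2]
tcp_rot: [[-0.268, 0.964, -0.001], [0.964, 0.268, -0.0], [0.0, -0.001, -1.0]]
wrist_force: [-0.2, 0.3, 0.1]
finger_gap: 0.4
finger_force: 0.0
t 2.7 e,n [-300.9   -14.78] z 191.2 x.e [ 1.e+00 -6.e-04 -1.e+00] Fe,Fn [0.37 0.05] Fz 0.05
```

```bash
python3 -m jog '[[[10,0,0],0,1],[[25,0,0],0,1],[[40,0,0],0,1],[[48,0,0],0,1],[[51,0,0],0,1],[[54,0,0],0,1],[[57,0,0],0,1],[[60,0,0],0,1],[[63,0,0],0,1],[[66,0,0],0,1],[[69,0,0],0,1],[[72,0,0],0,1],[[75,0,0],0,1]]';python3 -c "from h import *;st()"
```

```text
clock: 4.0
position: [574.0, -213.8, 191.6]
tcp_rot: [[-0.267, 0.964, 0.0], [0.964, 0.267, -0.0], [-0.0, 0.0, -1.0]]
wrist_force: [-0.1, -1.8, 1.0]
finger_gap: 0.4
finger_force: 1.0
t 4.0 e,n [-225.99  -15.26] z 191.6 x.e [ 1.e+00 -7.e-04 -1.e+00] Fe,Fn [-1.73  0.61] Fz 0.95
```

```bash
python3 -m jog '[[[3,0,0],0,1],[[6,0,0],0,1],[[9,0,0],0,1],[[12,0,0],0,1],[[15,0,0],0,1],[[18,0,0],0,1],[[21,0,0],0,1],[[24,0,0],0,1],[[27,0,0],0,1],[[30,0,0],0,1]]'
python3 - <<'E'
from h import *
st();cv2.imwrite("pics/c.png",get_image("side")[0][:,:,::-1])
E
```

```text
clock: 5.0
position: [565.8, -184.7, 191.4]
tcp_rot: [[-0.268, 0.964, -0.0], [0.964, 0.268, 0.0], [0.0, -0.0, -1.0]]
wrist_force: [0.7, -0.3, 1.4]
finger_gap: 0.4
finger_force: 0.5
t 5.0 e,n [-195.77  -15.21] z 191.4 x.e [ 1.e+00 -7.e-04 -1.e+00] Fe,Fn [-0.51 -0.53] Fz 1.39
```

View pics/c.png

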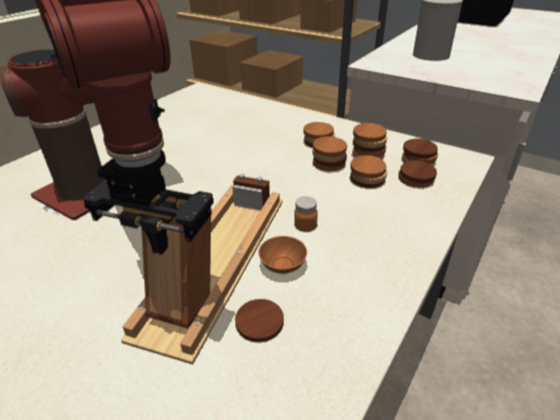

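The box is tilting towards the stop, with its head near (175,235) and its foot edge near (180,320). I'll keep pushing.

```bash
python3 -m jog '[[[3,0,0],0,1],[[6,0,0],0,1],[[9,0,0],0,1],[[12,0,0],0,1],[[15,0,0],0,1],[[18,0,0],0,1],[[21,0,0],0,1],[[24,0,0],0,1],[[27,0,0],0,1],[[30,0,0],0,1],[[33,0,0],0,1],[[35,0,0],0,1],[[35,0,0],0,1],[[35,0,0],0,1],[[35,0,0],0,1],[[35,0,0],0,1],[[35,0,0],0,1]]'
python3 - <<'E'
from h import *
st();cv2.imwrite("pics/d.png",get_image("side")[0][:,:,::-1])
E
```

```text
clock: 6.75
position: [556.6, -151.4, 191.5]
tcp_rot: [[-0.267, 0.964, -0.0], [0.964, 0.267, -0.0], [-0.0, -0.0, -1.0]]
wrist_force: [0.3, 0.5, -0.1]
finger_gap: 0.8
finger_force: 0.0
t 6.75 e,n [-161.22  -15.25] z 191.5 x.e [ 1.e+00 -8.e-04 -1.e+00] Fe,Fn [ 0.44 -0.42] Fz -0.06
```

View pics/d.png

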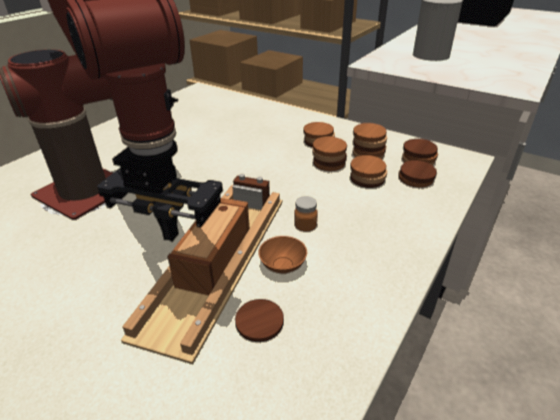

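The box lies flat in the channel, foot near (200,270) and head near (235,215), short of the stop. I'll back off and lower behind the foot.

```bash
python3 -m jog '[[[-12,0,0],0,1],[[-30,0,0],0,1],[[-45,0,0],0,1],[[-50,0,15],0,1],[[-50,0,35],0,1],[[-50,0,60],0,1],[[-50,0,85],0,1],[[-50,0,110],0,1],[[-50,0,130],0,1],[[-50,0,142],0,1],[[-50,0,145],0,1],[[-50,0,145],0,1],[[-50,0,145],0,1]]'
python3 - <<'E'
from h import *
st()
for n in("scene","side"):
    p,d=get_image(n);W=cloud(n,d)
    for l in("bottle_box","stop"):
        for r in regions_of(l,n)[:1]:
            q=W[r["mask"]&(d>0)]; 
            if l=="bottle_box": q=q[(q[:,2]>94)&(q[:,2]<110)]
            else: q=q[(q[:,2]>25)&(q[:,2]<74)]
            x=q[:,:2]-c0
            print(n,l,r["p"],len(q),np.round(np.percentile(x@e,[1,5,20,50,95,99]),1),np.round(np.percentile(x@nr,[1,50,99]),1),np.median(q[:,2]))
E
```

```text
clock: 8.1
position: [570.8, -200.0, 47.6]
tcp_rot: [[-0.267, 0.964, 0.002], [0.964, 0.267, -0.001], [-0.001, 0.001, -1.0]]
wrist_force: [-0.0, -0.6, 0.1]
finger_gap: 0.6
finger_force: 0.0
t 8.1 e,n [-211.84  -15.93] z 47.6 x.e [ 1.e+00 -8.e-04 -1.e+00] Fe,Fn [-0.57  0.18] Fz 0.14
scene bottle_box 0.72 4388 [-125.6 -120.5  -93.4  -32.2   79.1   90. ] [-59.  -17.5  30.7] 104.05548073383125
scene stop 0.94 763 [178.6 179.5 180.5 182.  215.5 225.5] [-60.3 -26.6  27.9] 53.93287310182608
side bottle_box 0.81 2793 [-127.4 -121.3  -95.2  -35.9   76.9   88.2] [-58.1 -16.7  32.2] 101.7431896700359
side stop 0.95 630 [175.4 176.8 178.2 180.1 208.6 223.6] [-60.1 -24.6  29.7] 55.48282963922506
```

```bash
python3 -m jog '[[[12,0,0],0,1],[[30,0,0],0,1],[[48,0,0],0,1],[[60,0,0],0,1],[[64,0,0],0,1],[[66,0,0],0,1],[[68,0,0],0,1],[[70,0,0],0,1],[[72,0,0],0,1],[[74,0,0],0,1],[[76,0,0],0,1],[[78,0,0],0,1],[[80,0,0],0,1],[[82,0,0],0,1],[[84,0,0],0,1]]';python3 -c "from h import *;st()"
```

```text
clock: 9.9
position: [547.5, -118.5, 46.5]
tcp_rot: [[-0.268, 0.964, 0.0], [0.964, 0.268, -0.0], [-0.0, 0.0, -1.0]]
wrist_force: [1.5, -3.3, -0.8]
finger_gap: 0.1
finger_force: 1.6
t 9.9 e,n [-127.05  -15.3 ] z 46.5 x.e [ 1.e+00 -7.e-04 -1.e+00] Fe,Fn [-3.63 -0.53] Fz -0.82
```

```bash
python3 -m jog '[[[2,0,0],0,1],[[4,0,0],0,1],[[6,0,0],0,1],[[8,0,0],0,1],[[10,0,0],0,1],[[12,0,0],0,1],[[14,0,0],0,1]]';python3 -c "from h import *;st()"
```

```text
clock: 10.6
position: [543.7, -104.9, 46.5]
tcp_rot: [[-0.268, 0.964, -0.0], [0.964, 0.268, -0.0], [-0.0, -0.0, -1.0]]
wrist_force: [1.5, -3.2, -1.7]
finger_gap: 0.3
finger_force: 1.6
t 10.6 e,n [-112.99  -15.28] z 46.5 x.e [ 1.e+00 -7.e-04 -1.e+00] Fe,Fn [-3.44 -0.59] Fz -1.67
```

```bash
python3 -m jog '[[[3,0,0],0,1],[[6,0,0],0,1],[[9,0,0],0,1],[[12,0,0],0,1],[[15,0,0],0,1],[[18,0,0],0,1],[[21,0,0],0,1],[[24,0,0],0,1],[[27,0,0],0,1],[[30,0,0],0,1],[[33,0,0],0,1],[[36,0,0],0,1],[[39,0,0],0,1],[[42,0,0],0,1],[[44,0,0],0,1],[[46,0,0],0,1],[[47,0,0],0,1],[[48,0,0],0,1],[[49,0,0],0,1],[[50,0,0],0,1]]';python3 -c "from h import *;st()"
```

```text
clock: 12.6
position: [530.4, -56.9, 46.6]
tcp_rot: [[-0.267, 0.964, 0.0], [0.964, 0.267, -0.0], [-0.0, -0.0, -1.0]]
wrist_force: [-0.3, -2.8, -1.1]
finger_gap: 0.5
finger_force: 1.6
t 12.6 e,n [-63.13 -15.33] z 46.6 x.e [ 1.e+00 -7.e-04 -1.e+00] Fe,Fn [-2.67  1.03] Fz -1.09
```

```bash
python3 -m jog '[[[0.6,0,0],0,1],[[1.2,0,0],0,1],[[1.8,0,0],0,1],[[2.4,0,0],0,1],[[3,0,0],0,1]]';python3 -c "from h import *;st()"
```

```text
clock: 13.1
position: [529.5, -53.9, 46.5]
tcp_rot: [[-0.267, 0.964, -0.0], [0.964, 0.267, 0.0], [0.0, -0.0, -1.0]]
wrist_force: [1.2, -3.3, -1.5]
finger_gap: 0.2
finger_force: 1.6
t 13.1 e,n [-60.07 -15.32] z 46.5 x.e [ 1.e+00 -7.e-04 -1.e+00] Fe,Fn [-3.55 -0.28] Fz -1.52
```

```bash
python3 -m jog '[[[0.6,0,0],0,1],[[1.2,0,0],0,1],[[1.8,0,0],0,1],[[2.4,0,0],0,1]]';python3 -c "from h import *;st()"
```

```text
clock: 13.5
position: [528.9, -51.6, 46.6]
tcp_rot: [[-0.268, 0.964, 0.0], [0.964, 0.268, -0.0], [-0.0, 0.0, -1.0]]
wrist_force: [0.3, -3.8, -0.9]
finger_gap: 0.3
finger_force: 1.6
t 13.5 e,n [-57.7  -15.36] z 46.6 x.e [ 1.e+00 -7.e-04 -1.e+00] Fe,Fn [-3.73  0.73] Fz -0.94
```

Drag is about 3.4 N. I'll advance in short steps of about 1.2 mm, which is at most about 10 N of rise.

```bash
python3 -m jog '[[[0.4,0,0],0,1],[[0.8,0,0],0,1],[[1.2,0,0],0,1]]' | grep force;python3 -c "from h import *;st()"
```

```text
wrist_force: [1.7, -3.3, -0.6]
finger_force: 1.6
t 13.8 e,n [-56.5  -15.34] z 46.6 x.e [ 1.e+00 -7.e-04 -1.e+00] Fe,Fn [-3.64 -0.78] Fz -0.62
```

```bash
python3 -m jog '[[[0.4,0,0],0,1],[[0.8,0,0],0,1],[[1.2,0,0],0,1]]' | grep force;python3 -c "from h import *;st()"
```

```text
wrist_force: [0.5, -3.5, -2.3]
finger_force: 1.6
t 14.1 e,n [-55.3  -15.33] z 46.5 x.e [ 1.e+00 -7.e-04 -1.e+00] Fe,Fn [-3.5   0.49] Fz -2.29
```

```bash
python3 -m jog '[[[0.3,0,0],0,1],[[0.6,0,0],0,1],[[0.9,0,0],0,1]]' | grep force;python3 -c "from h import *;st()"
```

```text
wrist_force: [1.1, -3.7, -0.4]
finger_force: 1.6
t 14.4 e,n [-54.39 -15.36] z 46.6 x.e [ 1.e+00 -7.e-04 -1.e+00] Fe,Fn [-3.88 -0.06] Fz -0.42
```

```bash
python3 -m jog '[[[0.4,0,0],0,1],[[0.8,0,0],0,1],[[1.2,0,0],0,1]]' | grep wrist_force;python3 -c "from h import *;st()"
```

```text
wrist_force: [0.6, -4.1, -0.8]
t 14.7 e,n [-53.2  -15.34] z 46.5 x.e [ 1.e+00 -7.e-04 -1.e+00] Fe,Fn [-4.12  0.52] Fz -0.75
```

```bash
python3 -m jog '[[[0.4,0,0],0,1],[[0.8,0,0],0,1],[[1.2,0,0],0,1]]' | grep wrist_force;python3 -c "from h import *;st()"
```

```text
wrist_force: [1.9, -3.7, -1.0]
t 15.0 e,n [-52.16 -15.39] z 46.5 x.e [ 1.e+00 -6.e-04 -1.e+00] Fe,Fn [-4.07 -0.82] Fz -1.01
```

```bash
python3 -m jog '[[[0.4,0,0],0,1],[[0.8,0,0],0,1],[[1.2,0,0],0,1]]' | grep wrist_force;python3 -c "from h import *;st()"
```

```text
wrist_force: [2.3, -6.6, -1.3]
t 15.3 e,n [-51.64 -15.68] z 46.8 x.e [ 1.e+00 -6.e-04 -1.e+00] Fe,Fn [-6.99 -0.46] Fz -1.34
```

Contact with the plate.

```bash
python3 -m jog '[[[0.3,0,0],0,1],[[0.6,0,0],0,1],[[0.9,0,0],0,1]]' | grep wrist_force;python3 -c "from h import *;st()"
```

```text
wrist_force: [1.9, -8.8, -2.0]
t 15.6 e,n [-51.23 -15.81] z 46.9 x.e [ 1.e+00 -6.e-04 -1.e+00] Fe,Fn [-8.97  0.51] Fz -2.0
```

```bash
python3 -m jog '[[[0.4,0,0],0,1],[[0.8,0,0],0,1],[[1.2,0,0],0,1],[[1.5,0,0],0,1],[[1.5,0,0],0,1]]' | grep wrist_force;python3 -c "from h import *;st()"
```

```text
wrist_force: [3.5, -12.2, -2.8]
t 16.1 e,n [-50.75 -15.99] z 47.2 x.e [ 1.e+00 -5.e-04 -1.e+00] Fe,Fn [-12.73  -0.12] Fz -2.76
```

```bash
python3 -m jog '[[[0.2,0,0],0,1],[[0.4,0,0],0,1],[[0.4,0,0],0,1],[[0.4,0,0],0,1]]' | grep wrist_force;python3 -c "from h import *;st()"
```

```text
wrist_force: [3.3, -11.9, -1.7]
t 16.5 e,n [-50.66 -16.07] z 47.4 x.e [ 1.e+00 -6.e-04 -1.e+00] Fe,Fn [-12.38   0.06] Fz -1.73
```

```bash
python3 -m jog '[[[0,0,0],0,1],[[0,0,0],0,1],[[0,0,0],0,1],[[0,0,0],0,1],[[0,0,0],0,1],[[0,0,0],0,1]]' | grep wrist_force;python3 -c "from h import *;st()"
```

```text
wrist_force: [3.5, -12.9, -1.1]
t 17.1 e,n [-50.63 -16.05] z 47.3 x.e [ 1.e+00 -5.e-04 -1.e+00] Fe,Fn [-13.41   0.11] Fz -1.1
```

```bash
python3 -m jog '[[[0,0,0],0,1],[[0,0,0],0,1],[[0,0,0],0,1],[[0,0,0],0,1],[[0,0,0],0,1],[[0,0,0],0,1],[[0,0,0],0,1],[[0,0,0],0,1]]' | grep wrist_force;python3 -c "from h import *;st()"
```

```text
wrist_force: [3.7, -12.2, -2.0]
t 17.9 e,n [-50.64 -16.02] z 47.3 x.e [ 1.e+00 -5.e-04 -1.e+00] Fe,Fn [-12.73  -0.3 ] Fz -1.96
```

Net press is about 9.3 N. I'll nudge to about 10 N and hold for well over a second.

```bash
python3 -m jog '[[[0.2,0,0],0,1],[[0.4,0,0],0,1],[[0.5,0,0],0,1],[[0.5,0,0],0,1],[[0.5,0,0],0,1],[[0.5,0,0],0,1],[[0.5,0,0],0,1],[[0.5,0,0],0,1],[[0.5,0,0],0,1],[[0.5,0,0],0,1]]' | grep wrist_force;python3 -c "from h import *;st()"
```

```text
wrist_force: [4.2, -13.7, -1.4]
t 18.9 e,n [-50.47 -16.12] z 47.4 x.e [ 1.e+00 -6.e-04 -1.e+00] Fe,Fn [-14.29  -0.36] Fz -1.38
```

```bash
python3 -m jog '[[[0,0,0],0,1],[[0,0,0],0,1],[[0,0,0],0,1],[[0,0,0],0,1],[[0,0,0],0,1],[[0,0,0],0,1],[[0,0,0],0,1],[[0,0,0],0,1]]' | grep wrist_force;python3 -c "from h import *;st()"
```

```text
wrist_force: [4.1, -13.3, -1.2]
t 19.7 e,n [-50.47 -16.12] z 47.5 x.e [ 1.e+00 -5.e-04 -1.e+00] Fe,Fn [-13.97  -0.4 ] Fz -1.18
```

```bash
python3 -m jog '[[[-0.2,0,0],0,1],[[-0.4,0,0],0,1],[[-0.6,0,0],0,1],[[-0.8,0,0],0,1],[[-1,0,0],0,1],[[-1.2,0,0],0,1],[[-1.4,0,0],0,1],[[-1.6,0,0],0,1],[[-1.8,0,0],0,1],[[-2,0,0],0,1],[[-2.2,0,0],0,1],[[-2.4,0,0],0,1],[[-2.6,0,0],0,1],[[-2.8,0,0],0,1],[[-3,0,0],0,1],[[-3.2,0,0],0,1],[[-3.4,0,0],0,1],[[-3.6,0,0],0,1],[[-3.8,0,0],0,1],[[-4,0,0],0,1]]' | grep wrist_force;python3 -c "from h import *;st()"
```

```text
wrist_force: [2.5, -3.9, -2.0]
t 21.7 e,n [-51.54 -15.44] z 46.6 x.e [ 1.e+00 -7.e-04 -1.e+00] Fe,Fn [-4.47 -1.4 ] Fz -1.98
```

```bash
python3 -m jog '[[[-0.2,0,0],0,1],[[-0.4,0,0],0,1],[[-0.6,0,0],0,1],[[-0.8,0,0],0,1],[[-1,0,0],0,1],[[-1.2,0,0],0,1],[[-1.4,0,0],0,1],[[-1.6,0,0],0,1],[[-1.8,0,0],0,1],[[-2,0,0],0,1],[[-2.2,0,0],0,1],[[-2.4,0,0],0,1],[[-2.6,0,0],0,1],[[-2.8,0,0],0,1],[[-3,0,0],0,1],[[-3.3,0,0],0,1],[[-3.7,0,0],0,1],[[-4.2,0,0],0,1],[[-5,0,0],0,1],[[-6,0,0],0,1]]' | grep wrist_force;python3 -c "from h import *;st()"
```

```text
wrist_force: [-0.2, 0.2, 0.2]
t 23.7 e,n [-57.58 -15.37] z 46.5 x.e [ 1.e+00 -6.e-04 -1.e+00] Fe,Fn [0.29 0.13] Fz 0.25
```

```bash
python3 -m jog '[[[-2,0,0],0,1],[[-5,0,0],0,1],[[-10,0,0],0,1],[[-18,0,0],0,1],[[-28,0,0],0,1],[[-40,0,0],0,1],[[-50,0,0],0,1],[[-56,0,0],0,1],[[-60,0,0],0,1],[[-60,0,0],0,1],[[-60,0,0],0,1]]' | grep wrist_force
python3 - <<'E'
from h import *
st()
for n in("scene","side"):
    p,d=get_image(n);W=cloud(n,d);q=W[regions_of("bottle_box",n)[0]["mask"]&(d>0)];q=q[(q[:,2]>94)&(q[:,2]<110)];x=q[:,:2]-c0
    print(n,np.round(np.percentile(x@e,[1,99]),1))
    cv2.imwrite(f"pics/f_{n}.png",cv2.resize(p[100:380,60:400],None,fx=2,fy=2)[:,:,::-1])
E
```

```text
wrist_force: [-0.8, -0.4, 0.7]
t 24.8 e,n [-117.3  -15.2] z 46.4 x.e [ 1.e+00 -7.e-04 -1.e+00] Fe,Fn [-0.15  0.83] Fz 0.72
scene [-39.1 176.8]
side [-28.7 174.7]
```

View pics/f_scene.png

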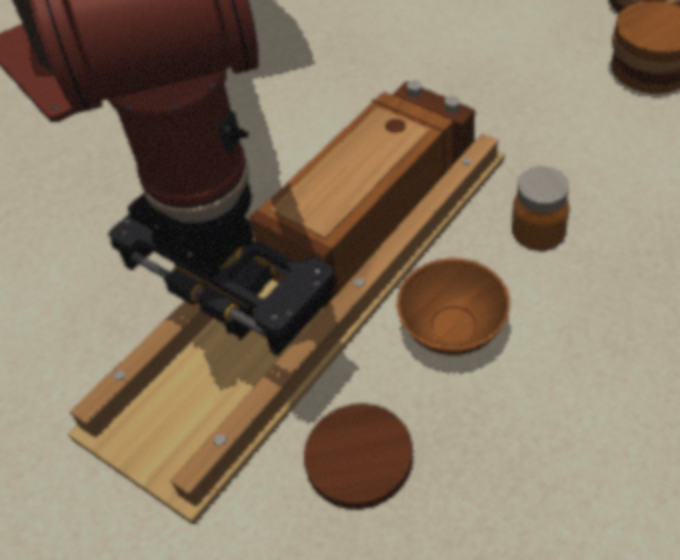

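The crop shows the box lying with its head against the stop plate (near (440,125)). The gripper is clear of the foot, and the bowl, lid and jar haven't moved.

```bash
python3 -c "from cell import finish_job;print(finish_job())"
```

```text
the job is handed in; nothing more can be done
None
```

I toppled the box, slid it to the stop, pressed it on the plate at about 10 N over the drag for more than a second, and drew away slowly. In the last picture it lies against the plate with the bowl, lid and jar unmoved, and I handed the job in at about 25 s. The highest push I read was about 14 N, and no verdict was shown.

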